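# Reload the booklet stitcher and switch it on

## Robot

A 6-joint arm with a two-finger parallel gripper is mounted at the origin on the work surface. World frame = base frame: x ahead of the robot, y to its left, z up, the work surface at z = 0. Lengths are in mm, angles in rad, forces in N, time in s.
With the tool pointing down it reaches from about 350 to 775 mm from the base axis. Payload 7.3 kg.
Tool frame: the origin (TCP) lies midway between the tips of the shut fingers; the grasp point (between the pads) lies 19 mm behind it; x points along the fingers, y is the direction in which the jaws open and shut, and the axes are right-handed (so a half turn about x gives the same grasp; the last joint's range is limited). The gripper opens to 92 mm and grips with 3 to 60 N. Pads are 19 mm wide; open, the fingers measure 130 mm over their backs; the gripper's body (75 mm by 190 mm) begins 47 mm behind the grasp point.
Start: joints at [-1.336, 0.342, 1.524, -0, 1.275, -0.146], TCP at [195.147, -487.404, 226.741] pointing down, gripper open.
Joint ranges: [-2.53, 2.53], [-0.77, 2.02], [0.04, 2.7], [-1, 4.14], [0.28, 2.66], [-3.11, 3.11]. Speed limits (rad/s): [2.57, 2.57, 3.14, 3.14, 3.14, 3.14].

## Interface

Orientations are given as [roll, pitch, yaw] about the fixed x, y, z axes, in that order (R = Rz(yaw) Ry(pitch) Rx(roll)).
In Python, from plant import get_obs, capture, close_job gives the robot as it stands. The module is installed in compiled form; this text tells all that it offers.
- The arm moves only by the tool send_rows, never from a script. Its argument "moves" is a list of rows, each a list of 4 numbers: the shift along the tool's x, y, z in mm, then the turn about the tool's x in degrees. In form: [[tx, ty, tz, yaw], ...]. A call has 1 to 8 rows; each row shifts and turns the commanded pose from where the row before left it, along the tool's axes as they then stand; what a row does not reach is not made up. A row lasts 1/8 s, in which the tool goes at most 62.5 mm and 10.7 degrees, less where a joint would pass 70% of its speed; a pose out of reach is approached as far as the arm can. A call with a gripper value outside its range is refused whole. "hand" is the opening, from 0 (shut) to 1 (fully open), set as the call begins (left out, the last holds). The fingers move at their own pace and stop on an object; the grip force is fixed at half the most. Time passes only in rows, so rows that do not move let the fingers close. It gives the time, the measured TCP pose, the force and the opening at its end, in the units of the state.
- get_obs(): the state, without advancing time (a new reading comes with each control period).
- capture(name): name is "scene" or "top"; returns a dict with "image" (384x512x3 uint8, red, green, blue), "K" (3x3 intrinsics, pixels), "dist" ([k1, k2, p1, p2, k3] as OpenCV has them; the pictures are not rectified), "position" and "attitude" of the camera in the world. Camera axes: x right, y down, z forward; pixel columns grow to the right and rows downward; lengths in mm; the calibration is good to about 2 mm. A picture is of the moment at which its call begins. There is no depth.
- close_job(): hands the job in, once; it reports no verdict.
The state is a dict: "time": time; "joint_positions": joint angles; "dq": joint speeds; "tau": joint torques, N m; "tool_pos": TCP position; "tcp_rot": TCP orientation; "contact_force": force on the tool from outside, world axes, zero at the start; "moment": the same for the moment, N m; "grip_width": finger opening in mm.
Only numpy, scipy, OpenCV 4.12 (cv2) and the standard library are available. Lean on these libraries where they do the work, as an engineer would, in place of code of your own. Each camera call takes 0.05 s, during which the arm holds its last target. There are 200 camera calls.

## Task

Reload the booklet stitcher: slide both loose staple cartridges down into its tilted feed rail from the open upper end, each with its steel nose pointing downhill, until the first is fully home against the stop and the second is fully home against the first. Only then flip the stitcher's black rocker switch on by pushing its raised end down. Do not knock over the white paste tub on the table.

Things in the scene. Friction and masses are not known exactly. Their poses are not given: they have to be found in the camera images.
- feed_rail: aluminium feed rail fixed on the stitcher, sloping 20 degrees, a 12 mm high steel stop across its lower end, open at the upper. Origin on the rail floor, mid-width, at the stop's face. x along the floor downhill, y across, z square out of the floor. Cartridges stay where left and must be pushed down (under 1 N). Home, a foot's front edge is at x = 0, the second's at x = -40 mm
- rail_mouth (a point): entry of the rail's tube, on the floor, at rail x = -86 mm; rail axes. From here to the stop the foot runs in a channel 40 mm wide, 10 mm high (3 mm free each side, 4 mm above), roofed by two lips, tops 13 mm above the floor, leaving a 23 mm wide slot for the upright block. Ramps on the lips flare up to 16 mm above the floor in the 12 mm uphill of here
- rail_top (a point): upper end of the rail, on the floor, at rail x = -170 mm, 0.114 m above the table. From here to the mouth's ramps is an open trough where a cartridge can be laid in from above, funnelling from about 60 mm wide here to 40 mm at rail x = -106 mm, side walls 9 to 10 mm high. Room for fingers: all that stands beside the rail within 100 mm is under 75 mm above the table
- cart_a_grip (a point): a loose 60 g grey staple cartridge, foot down on the table: centre of its upright block, 23 mm above its underside. x points to the nose end, z up. Foot plate 6 mm thick, from 25 mm ahead (+x) to 15 mm behind, 34 mm wide. Upright block, to be gripped across y: 28 mm long, 16 mm wide, top 46 mm above the underside. Ahead of it a low steel nose, 16 mm wide, top at 18 mm
- cart_b_grip (a point): the second staple cartridge, identical to the first (see cart_a_grip): centre of its upright block, 23 mm above its underside; x to the nose end, z up
- cart_a_nose (a point): front edge of the first cartridge's foot, mid-width, 3 mm above its underside, 25 mm ahead of its grip point; same axes
- cart_b_nose (a point): front edge of the second cartridge's foot, mid-width, 3 mm above its underside, 25 mm ahead of its grip point; same axes
- rocker_push (a point): top face of the black rocker paddle, 19 mm from its pivot, on the end that is raised while off (the downhill end, marked by a thin white line). Paddle 56 mm long along the rail's direction, 30 mm wide, on a 44 mm high housing beside the rail's lower end, on the robot's side. Pushing here straight down 10 mm flips it: at most about 5 N, then it snaps over
- rocker (a joint): angle of the rocker in rad: 0 off, 0.56 fully on; over-centre at 0.28, it snaps to whichever side it is nearer
- paste_tub: white round open tub, 90 mm across, 65 mm high, loose; origin at the centre of its underside, z up
Not all that is in view belongs to the job. Leave any green, purple or red look-alike of the part that bears cart_a_grip alone.

How it is judged:
By the outcome, as a careful person would: the job done as asked, in the order asked, and still so for the second after the job is handed in, with the robot touching nothing.
It also fails if it takes over 72 s, if anything falls off the work surface, if the arm or the gripper's body presses on something with over 40 N, if the wrist force passes 120 N, or if a joint passes its speed limit or range.

## Working session

There is one attempt and no reset: what is moved stays moved. The work goes in short steps, Python scripts to look and compute and a tool call to move; the robot and the scene stay as the last step left them, time stands still between calls to the robot, and variables do not carry over. Pictures are saved under pics/ and viewed, about 8 in all and at most 12, crops included, and the job is handed in when it is done.

Besides the shell and the picture viewer there is one more tool, called after ">>>" by a JSON object that holds its "op" and its "data", one argument or row to a line. send_rows: Moves the arm, as the interface text tells. Its arguments: {"type":"object","properties":{"moves":{"type":"array","items":{"type":"array","items":{"type":"number"}}},"hand":{"type":"number"}},"required":["moves"]}

```bash
mkdir -p pics
cat > h.py <<'E'
import numpy as np, cv2, json
from plant import get_obs, capture
from scipy.spatial.transform import Rotation as Rn
def shot(n,f):
    c=capture(n); cv2.imwrite(f'pics/{f}.png',c['image'][:,:,::-1]); np.save(f'pics/{f}.npy',c,allow_pickle=True); return c
def load(f): return np.load(f'pics/{f}.npy',allow_pickle=True).item()
E
python3 - <<'E'
from h import *
print(get_obs())
for n in('scene','top'):
    c=shot(n,n+'0'); print(c['K'],c['dist'],c['position'],c['attitude'])
a=[cv2.imread(f'pics/{n}0.png') for n in('scene','top')]
E
```

```text
{'time': 0.0, 'joint_positions': array([-1.33599732e+00,  3.42732681e-01,  1.52499742e+00,  3.24861310e-06,
        1.27538572e+00, -1.46012260e-01]), 'dq': array([-0.00039895,  0.00171015, -0.00012126, -0.00132057, -0.00045614,
       -0.00017071]), 'tau': array([-8.32124351e-05, -4.31241202e+01, -2.44217813e+01,  7.14426208e-02,
        5.58364042e-02, -1.54662716e-04]), 'tool_pos': array([ 195.05165037, -486.99709301,  226.04662833]), 'tcp_rot': array([-1.71884805,  1.56927316,  1.80355492]), 'contact_force': array([-0.33723364,  0.42761782, -0.2979218 ]), 'moment': array([ 0.03654038, -0.03033073,  0.05864929]), 'grip_width': 91.88086186096878}
[[381.51032281   0.         257.17020636]
 [  0.         381.51032281 190.31533721]
 [  0.           0.           1.        ]] [-0.05625433  0.          0.          0.          0.        ] [1179.88690806 -590.51707922  609.65613898] [-2.13151384 -0.00620153  0.81751744]
[[473.39895562   0.         254.84714833]
 [  0.         473.39895562 182.44961544]
 [  0.           0.           1.        ]] [-0.08161157  0.          0.          0.          0.        ] [ 517.94544247  -37.47335083 1319.09263451] [-3.0644235  -0.02217969 -1.57068029]
```

View pics/scene0.png

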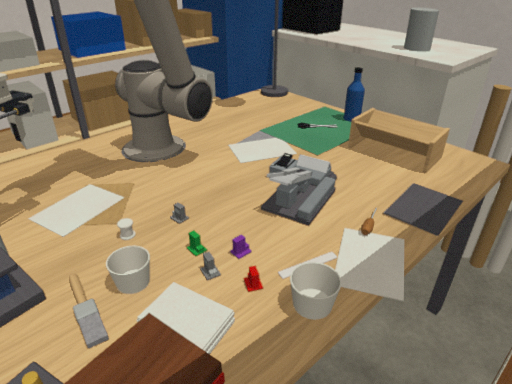

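View pics/top0.png

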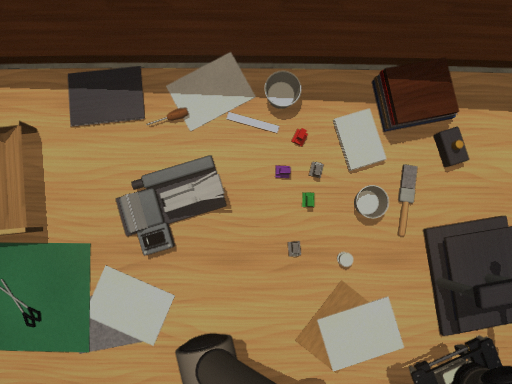

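Run:
```python
import cv2,numpy as np
t=cv2.imread('pics/top0.png');s=cv2.imread('pics/scene0.png')
r=lambda im,x,y,w,h,W,H:cv2.resize(im[y:y+h,x:x+w],(W,H),interpolation=cv2.INTER_CUBIC)
a=np.hstack([r(t,110,150,130,110,400,338),r(s,255,145,90,76,400,338)])
b=np.hstack([r(t,265,120,80,52,400,260)*0+r(t,265,120,80,150,139,260).mean().astype('uint8')*0 if 0 else r(t,270,150,70,110,165,260),r(s,160,195,110,90,318,260),np.zeros((260,317,3),'uint8')])
cv2.imwrite('pics/z1.png',np.vstack([a,b]))
```

```text
(no output)
```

View pics/z1.png

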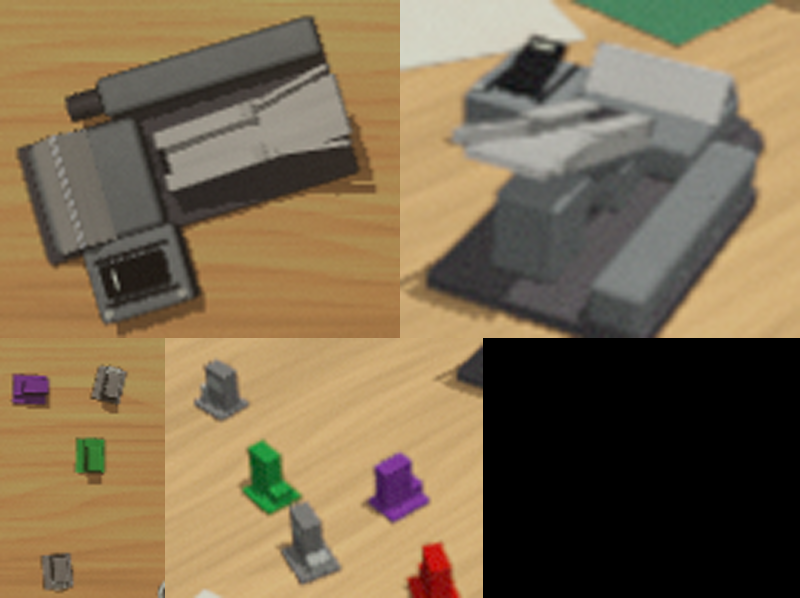

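Run:
```python
import cv2,numpy as np
t=cv2.imread('pics/top0.png');s=cv2.imread('pics/scene0.png')
def r(im,x,y,w,h,k,g=10):
    o=cv2.resize(im[y:y+h,x:x+w],None,fx=k,fy=k,interpolation=cv2.INTER_CUBIC)
    for i in range(x//g*g+g,x+w,g): cv2.line(o,(int((i-x+.5)*k),0),(int((i-x+.5)*k),6),(0,0,255),1);cv2.putText(o,str(i),(int((i-x)*k)-8,16),0,.35,(0,0,255),1)
    for i in range(y//g*g+g,y+h,g): cv2.line(o,(0,int((i-y+.5)*k)),(6,int((i-y+.5)*k)),(0,0,255),1);cv2.putText(o,str(i),(8,int((i-y)*k)+4),0,.35,(0,0,255),1)
    return o
a=np.hstack([r(t,145,165,90,66,5)[:330,:450],r(s,262,148,58,55,6)[:330,:348]])
b=np.hstack([r(t,305,155,25,30,8),r(t,282,234,25,30,8),r(s,167,200,25,30,8),r(s,197,248,25,30,8)])[:,:798]
b=np.hstack([b,np.zeros((240,798-b.shape[1],3),'uint8')])
cv2.imwrite('pics/z2.png',np.vstack([a[:, :798],b]))
```

```text
(no output)
```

View pics/z2.png

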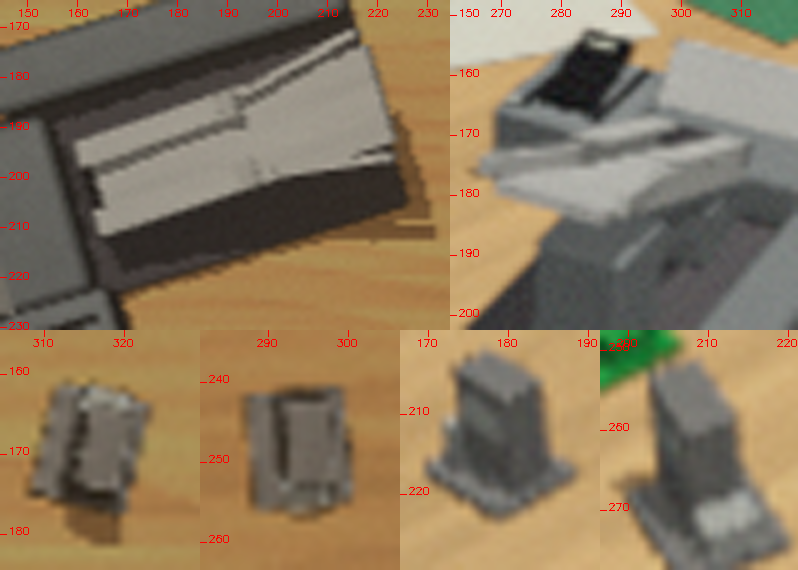

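Run:
```python
import cv2,numpy as np
t=cv2.imread('pics/top0.png');s=cv2.imread('pics/scene0.png')
def r(im,x,y,w,h,k,g=5):
    c=im[y:y+h,x:x+w].astype(float);lo,hi=np.percentile(c,2),np.percentile(c,98);c=np.clip((c-lo)/(hi-lo)*255,0,255).astype('uint8')
    o=cv2.resize(c,None,fx=k,fy=k,interpolation=cv2.INTER_CUBIC)
    for i in range(x//g*g+g,x+w,g): p=int((i-x+.5)*k);cv2.line(o,(p,0),(p,o.shape[0]),(0,0,255) if i%10==0 else (120,120,0),1);cv2.putText(o,str(i),(p+2,10),0,.35,(0,255,0),1)
    for i in range(y//g*g+g,y+h,g): p=int((i-y+.5)*k);cv2.line(o,(0,p),(o.shape[1],p),(0,0,255) if i%10==0 else (120,120,0),1);cv2.putText(o,str(i),(2,p-2),0,.35,(0,255,0),1)
    return o
a=r(s,263,150,50,37,16)
cv2.imwrite('pics/z3.png',a)
```

```text
(no output)
```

View pics/z3.png

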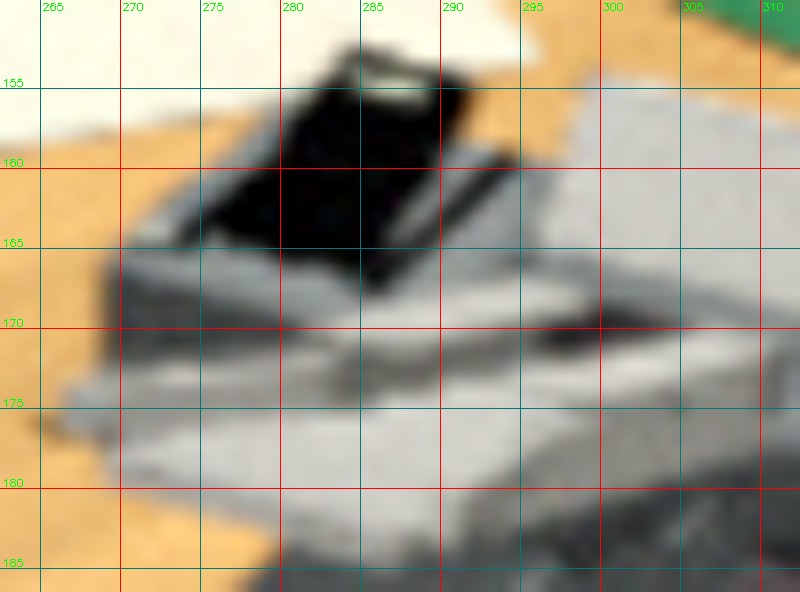

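```bash
cat >> h.py <<'E'
def ray(c,uv):
    p=cv2.undistortPoints(np.array([[uv]],float),c['K'],c['dist'])[0,0]
    d=Rn.from_euler('xyz',c['attitude']).as_matrix()@[p[0],p[1],1]; return np.array(c['position']),d/np.linalg.norm(d)
def tri(ct,a,cs,b):
    p,d=ray(ct,a);q,e=ray(cs,b);s=np.linalg.lstsq(np.c_[d,-e],q-p,rcond=None)[0]
    x=p+s[0]*d;y=q+s[1]*e; return (x+y)/2,np.linalg.norm(x-y)
def plane(c,uv,z):
    p,d=ray(c,uv); return (p+d*(z-p[2])/d[2])[:2]
def proj(c,P):
    R=Rn.from_euler('xyz',c['attitude']).as_matrix(); X=(np.array(P,float).reshape(-1,3)-c['position'])@R
    return cv2.projectPoints(X,np.zeros(3),np.zeros(3),c['K'],c['dist'])[0][:,0]
E
python3 - <<'E'
from h import *
np.set_printoptions(precision=1,suppress=True)
T,S=load('top0'),load('scene0')
for n,a,b in [('Bwall',(223.5,196.5),(267,174)),('Lliplow',(159.5,193.1),(310.5,170.5)),('Awall',(214.9,170.5),(291,180.5)),('rockline',(146.9,240.5),(287,154.8)),
 ('c1block',(317,168),(207.5,254.8)),('c2block',(295.5,247.5),(177.5,205))]:
    print(n,*tri(T,a,S,b))
print('low lip ends',[plane(T,p,55.9+12.2) for p in [(159.5,193.1),(165.1,211.7)]])
print('topend',[plane(T,p,123) for p in [(214.9,170.5),(223.5,196.5)]])
# foot masks
for n,c,(x,y) in [('top',T,(316,170)),('top',T,(294,249)),('scene',S,(209,268)),('scene',S,(179,212))]:
    im=cv2.cvtColor(c['image'],cv2.COLOR_RGB2HSV)[y-16:y+17,x-14:x+15]
    m=(im[:,:,1]<70).astype('uint8'); print(n,x,y); print('\n'.join(''.join('.#'[v] for v in r) for r in m))
E
```

```text
Bwall [574.9  15.4 122.1] 0.4386663521620371
Lliplow [584.9 185.3  72.7] 2.342088796802471
Awall [640.2  36.9 122.6] 1.3579319637807565
rockline [460.6 218.5  65.7] 1.3078250593290262
c1block [ 653.8 -236.3   50.5] 6.022871572924612
c2block [ 440.8 -176.1   46.4] 3.3388823815818007
low lip ends [array([586. , 186.9]), array([536.9, 171.4])]
topend [array([640.7,  37.4]), array([574.7,  15.2])]
top 316 170
.............................
.............................
.............................
.............................
.............................
.............................
.............................
.............................
..........#######............
..........#########..........
..........###########........
.........############........
.........############........
.........####.#######........
.........###########.........
........####.#######.........
........############.........
........####.#######.........
........###########..........
.......####.#######..........
.......####..######..........
.........##......##..........
.................#...........
.
[... 2608 characters left out ...]
..........
.........###########.........
..........#########..........
.........##########..........
..........#########..........
.........###########.........
.......#############.........
.......#############.........
........############.........
........############.........
.......##############........
......#################......
.....###################.....
......#################......
........##############.......
.........##########..........
...........#######...........
............#####............
.............................
.............................
.............................
.............................
.............................
.............................
```

Run:
```python
from h import *
np.set_printoptions(precision=1,suppress=True)
T,S=load('top0'),load('scene0')
for uv,yaw in [((316.3,169),-13),((294.2,248.7),-175.6)]:
    f=plane(T,uv,6); y=np.radians(yaw); d=np.array([np.cos(y),np.sin(y)]); n=np.array([-d[1],d[0]]); g=f-5*d
    print('grip',g)
    for nm,pts in [('foot',[(25,17),(25,-17),(-15,-17),(-15,17)]),('blk',[(14,8),(14,-8),(-14,-8),(-14,8)])]:
        z=6 if nm=='foot' else 46
        P=[[*(g+a*d+b*n),z] for a,b in pts]; print(nm,'T',proj(T,P).tolist(),'\n  S',proj(S,P).tolist())
o=get_obs(); print(Rn.from_euler('xyz',o['tcp_rot']).as_matrix())
```

```text
grip [ 652.7 -237.6]
foot T [[311.9333087844374, 160.71766509857733], [323.7027246504232, 163.47034277636396], [320.6718331068917, 177.3004570704513], [308.86887158022927, 174.54881662456137]] 
  S [[221.09583032026723, 274.04807310255086], [206.95526999895452, 279.56444999596164], [199.71132202727898, 268.3200794401986], [213.49592491688864, 263.1688345685753]]
blk T [[316.3742941798978, 163.57627007894143], [322.08742055188543, 164.91220649307195], [319.8968230354826, 174.89692479153857], [314.17192286252106, 173.56142962902248]] 
  S [[214.27986780792457, 258.9180492172116], [207.48585432661838, 261.4271778954277], [202.29207523276204, 253.80992549491904], [208.96211878183425, 251.42110750209454]]
grip [ 441. -175.]
foot T [[300.895874920806, 255.45184676458413], [288.66585240429214, 256.4471649989638], [287.5050097634792, 241.94725540135738], [299.71718682929077, 240.96852102855746]] 
  S [[169.28399333435635, 216.36108060419062], [179.39336546051172, 211.01997621984404], [188.6456754994056, 216.90892479003003], [178.48806541962827, 222.49687264207282]]
blk T [[299.00432061695386, 252.75327734290488], [293.07150982799095, 253.2351511335214], [292.2283873378725, 242.7720363031882], [298.15491774062673, 242.29604321765711]] 
  S [[172.81797446691877, 204.23189248182686], [177.69999241405606, 201.7516818121341], [184.316462074799, 205.83207743656124], [179.41747313019744, 208.39392881104982]]
[[-0.   0.4 -0.9]
 [ 0.  -0.9 -0.4]
 [-1.  -0.  -0. ]]
```

```bash
cat > go.py <<'E'
# usage: go.py x y z heading : turn needed, then shift in tool axes after that turn
import sys; from h import *
o=get_obs(); R=Rn.from_euler('xyz',o['tcp_rot']).as_matrix(); h=np.degrees(np.arctan2(R[1,1],R[0,1]))
x,y,z,H=map(float,sys.argv[1:]); t=(h-H+180)%360-180
R2=R@Rn.from_euler('x',t,degrees=True).as_matrix()
print('t',o['time'],'pos',o['tool_pos'].round(1),'head',round(h,2),'turn',round(t,1),'shift from here',(R2.T@(np.array([x,y,z])-o['tool_pos'])).round(1),'F',o['contact_force'].round(1),'w',round(o['grip_width'],1),'q',o['joint_positions'].round(2))
E
python3 go.py 652.7 -237.6 80 -103
```

```text
t 0.1 pos [ 195.  -487.   226.1] head -68.18 turn 34.8 shift from here [ 146.3 -345.8 -389.9] F [ 0.3  0.4 -0. ] w 91.7 q [-1.34  0.34  1.52 -0.    1.28 -0.15]
```

>>> {"op": "send_rows", "data": {
  "moves": [
    [0, 0, 0, 8.7],
    [0, 0, 0, 8.7],
    [0, 0, 0, 8.7],
    [0, 0, 0, 8.7],
    [0, -34.6, -39, 0],
    [0, -34.6, -39, 0],
    [0, -34.6, -39, 0],
    [0, -34.6, -39, 0]
  ],
  "hand": 0.5
}}

```text
time: 1.1
tool_pos: [379.5, -386.6, 226.4]
tcp_rot: [-0.533, 1.57, 2.382]
contact_force: [-0.1, 1.0, -0.7]
grip_width: 45.7
```

>>> {"op": "send_rows", "data": {
  "moves": [
    [0, -34.6, -39, 0],
    [0, -34.6, -39, 0],
    [0, -34.6, -39, 0],
    [0, -34.6, -39, 0],
    [0, -34.6, -39, 0],
    [0, -34.4, -38.9, 0],
    [0, 0, 0, 0],
    [0, 0, 0, 0]
  ]
}}

```text
time: 2.1
tool_pos: [652.3, -238.0, 225.9]
tcp_rot: [0.097, 1.569, 3.013]
contact_force: [0.5, -1.1, 0.3]
grip_width: 45.9
```

```bash
python3 go.py 652.7 -237.6 14 -103
```

```text
t 2.1 pos [ 652.3 -238.   225.9] head -102.96 turn 0.0 shift from here [211.9  -0.5  -0.7] F [ 0.5 -1.1  0.3] w 45.9 q [-0.46  0.67  0.97 -0.    1.5   1.34]
```

>>> {"op": "send_rows", "data": {
  "moves": [
    [50, 0, 0, 0],
    [50, 0, 0, 0],
    [50, 0, 0, 0],
    [20, 0, 0, 0],
    [15, 0, 0, 0],
    [15, 0, 0, 0],
    [11.9, 0, 0, 0],
    [0, 0, 0, 0]
  ]
}}

```text
time: 3.1
tool_pos: [652.3, -237.9, 14.1]
tcp_rot: [-0.173, 1.569, 2.742]
contact_force: [-1.2, 0.3, 1.4]
grip_width: 46.0
```

>>> {"op": "send_rows", "data": {
  "moves": [
    [0, 0, 0, 0],
    [0, 0, 0, 0],
    [0, 0, 0, 0],
    [0, 0, 0, 0]
  ],
  "hand": 0
}}

```text
time: 3.6
tool_pos: [652.9, -238.1, 15.2]
tcp_rot: [2.831, 1.57, -0.538]
contact_force: [0.4, 0.6, 1.4]
grip_width: 15.7
```

>>> {"op": "send_rows", "data": {
  "moves": [
    [-5, 0, 0, 0],
    [-25, 0, 0, 0],
    [-50, 0, 0, 0],
    [-50, 0, 0, 0],
    [-50, 0, 0, 0],
    [0, 0, 0, 0]
  ]
}}

```text
time: 4.35
tool_pos: [654.8, -239.0, 200.9]
tcp_rot: [2.901, 1.56, -0.467]
contact_force: [0.2, -0.3, -0.6]
grip_width: 15.9
```

```bash
python3 go.py 601.3 46.6 170 17.2; python3 -c "
from h import *
a=shot('scene','s1');b=shot('top','t1')
k=lambda c,P:[int(v) for v in proj(c,[P])[0]]
P=get_obs()['tool_pos'];o=[]
for c in(a,b):
    u,v=k(c,P);print(u,v);o.append(cv2.resize(c['image'][max(v-25,0):v+25,u-25:u+25,::-1],(400,400),interpolation=2))
cv2.imwrite('pics/z4.png',np.hstack(o))"
```

```text
t 4.35 pos [ 654.8 -239.   200.9] head -102.98 turn -120.2 shift from here [  29.    33.1 -288.8] F [ 0.2 -0.3 -0.6] w 15.9 q [-0.46  0.68  1.02 -0.    1.43  1.34]
203 199
327 162
```

View pics/z4.png

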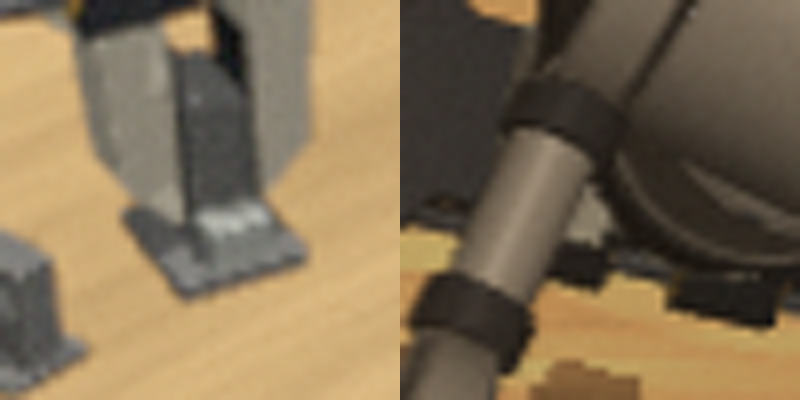

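>>> {"op": "send_rows", "data": {
  "moves": [
    [0, 0, 0, -10],
    [0, 0, 0, -10],
    [0, 0, 0, -10],
    [0, 0, 0, -10],
    [0, 0, 0, -10],
    [0, 0, 0, -10],
    [0, 0, 0, -10],
    [0, 0, 0, -10]
  ]
}}

```text
time: 5.45
tool_pos: [651.9, -237.6, 192.3]
tcp_rot: [-1.622, 1.566, 2.695]
contact_force: [-0.4, -0.2, 0.6]
grip_width: 16.1
```

>>> {"op": "send_rows", "data": {
  "moves": [
    [0, 0, 0, -10],
    [0, 0, 0, -10],
    [0, 0, 0, -10],
    [0, 0, 0, -10.2],
    [0, 5, -48, 0],
    [0, 5, -48, 0],
    [0, 5, -48, 0],
    [0, 5, -48, 0]
  ]
}}

```text
time: 6.45
tool_pos: [613.5, -47.1, 192.6]
tcp_rot: [-2.068, 1.567, 2.945]
contact_force: [0.6, 0.8, -0.8]
grip_width: 15.9
```

>>> {"op": "send_rows", "data": {
  "moves": [
    [0, 6, -48, 0],
    [0, 6, -48, 0],
    [20, 0, 0, 0],
    [9, 0, 0, 0],
    [0, 0, 0, 0],
    [0, 0, 0, 0]
  ]
}}

```text
time: 7.2
tool_pos: [598.3, 45.8, 165.9]
tcp_rot: [0.188, 1.571, -1.083]
contact_force: [0.1, 0.0, -1.1]
grip_width: 15.7
```

```bash
python3 go.py 601.3 46.6 127 17.2; python3 -c "
from h import *
a=shot('scene','s2');b=shot('top','t2')
o=[cv2.resize(c['image'][y:y+65,x:x+65,::-1],(400,400),interpolation=2) for c,x,y in((a,260,140),(b,170,150))]
cv2.imwrite('pics/z5.png',np.hstack(o))"
```

```text
t 7.2 pos [598.3  45.8 165.9] head 17.15 turn -0.0 shift from here [38.9  3.1  0.1] F [ 0.1  0.  -1.1] w 15.7 q [-0.05  0.53  1.4  -0.    1.21 -0.35]
```

View pics/z5.png

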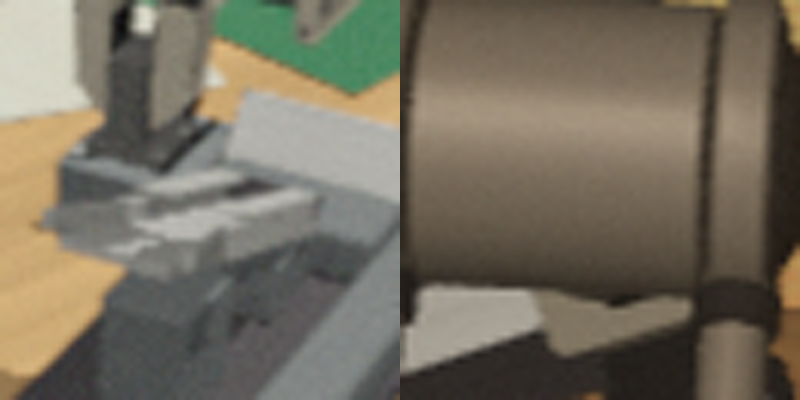

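>>> {"op": "send_rows", "data": {
  "moves": [
    [0, 3, 0, 0],
    [20, 0, 0, 0],
    [12, 0, 0, 0],
    [5, 0, 0, 0],
    [1, 0, 0, 0],
    [0, 0, 0, 0],
    [0, 0, 0, 0]
  ]
}}

```text
time: 8.18
tool_pos: [601.2, 47.4, 128.3]
tcp_rot: [1.13, 1.57, -0.14]
contact_force: [-0.4, 0.2, -0.7]
grip_width: 15.7
```

>>> {"op": "send_rows", "data": {
  "moves": [
    [1, 0, 0, 0],
    [0, 0, 0, 0],
    [1, 0, 0, 0],
    [0, 0, 0, 0]
  ]
}}

```text
time: 8.68
tool_pos: [601.0, 47.4, 126.0]
tcp_rot: [0.902, 1.57, -0.368]
contact_force: [-0.1, -0.1, 0.8]
grip_width: 15.9
```

```bash
python3 go.py 601.3 46.6 124 17.2; python3 -c "
from h import *
a=shot('scene','s3')
cv2.imwrite('pics/z6.png',cv2.resize(a['image'][140:195,250:315,::-1],None,fx=10,fy=10,interpolation=2))"
```

```text
t 8.675 pos [601.   47.4 126. ] head 17.22 turn 0.0 shift from here [2.  0.  0.8] F [-0.1 -0.1  0.8] w 15.9 q [-0.05  0.57  1.44 -0.    1.13 -0.35]
```

View pics/z6.png

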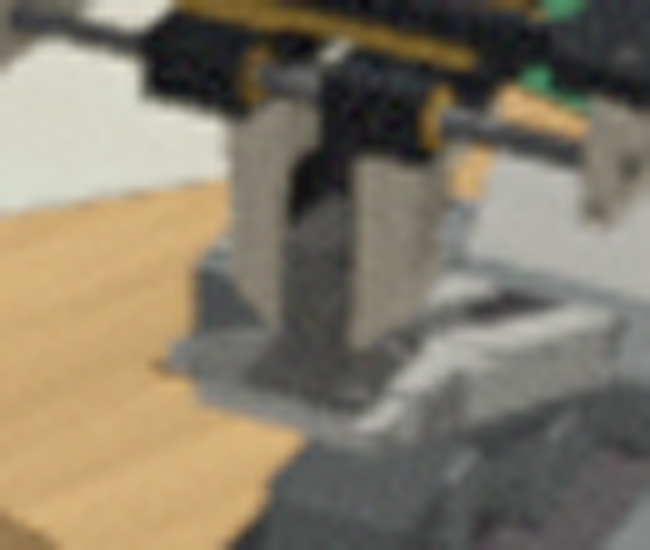

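>>> {"op": "send_rows", "data": {
  "moves": [
    [1, 0, 0, 0],
    [0, 0, 0, 0],
    [1, 0, 0, 0],
    [0, 0, 0, 0]
  ]
}}

```text
time: 9.22
tool_pos: [601.2, 47.4, 125.7]
tcp_rot: [1.054, 1.569, -0.216]
contact_force: [-4.5, 0.4, 12.1]
grip_width: 15.7
```

>>> {"op": "send_rows", "data": {
  "moves": [
    [1, 0, 0, 0],
    [0, 0, 0, 0]
  ]
}}

```text
time: 9.48
tool_pos: [601.2, 47.4, 125.6]
tcp_rot: [1.091, 1.569, -0.179]
contact_force: [-5.6, -0.1, 17.4]
grip_width: 15.9
```

>>> {"op": "send_rows", "data": {
  "moves": [
    [-2, 0, 0, 0],
    [0, 0, 0, 0]
  ]
}}

```text
time: 9.72
tool_pos: [601.1, 47.4, 125.8]
tcp_rot: [1.072, 1.57, -0.199]
contact_force: [-2.7, -0.5, 8.6]
grip_width: 15.7
```

>>> {"op": "send_rows", "data": {
  "moves": [
    [0, 0, 0, 0],
    [0, 0, 0, 0],
    [0, 0, 0, 0],
    [0, 0, 0, 0]
  ],
  "hand": 0.23
}}

```text
time: 10.22
tool_pos: [600.9, 47.4, 124.5]
tcp_rot: [-1.639, 1.57, -2.909]
contact_force: [-0.0, -0.4, -0.8]
grip_width: 21.6
```

```bash
python3 go.py 601.3 46.6 124 17.2; python3 -c "
from h import *
a=shot('scene','s4')
cv2.imwrite('pics/z7.png',cv2.resize(a['image'][140:195,250:315,::-1],None,fx=10,fy=10,interpolation=2))"
```

```text
t 10.225 pos [600.9  47.4 124.5] head 17.22 turn 0.0 shift from here [0.5 0.2 0.9] F [-0.  -0.4 -0.8] w 21.6 q [-0.05  0.57  1.44 -0.    1.13 -0.35]
```

View pics/z7.png

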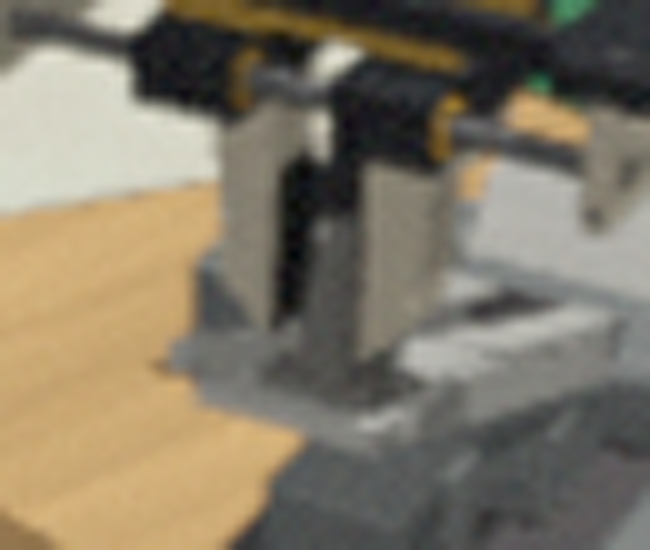

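>>> {"op": "send_rows", "data": {
  "moves": [
    [-1, 0, 0, 0],
    [0, 0, -5, 0],
    [0, 0, -4.5, 0],
    [0, 0, 0, 0]
  ]
}}

```text
time: 10.78
tool_pos: [598.0, 57.0, 125.8]
tcp_rot: [-1.116, 1.571, -2.386]
contact_force: [-0.1, 0.2, 0.0]
grip_width: 21.0
```

>>> {"op": "send_rows", "data": {
  "moves": [
    [0, 0, 0, 0],
    [0, 0, 0, 0],
    [0, 0, 0, 0],
    [0, 0, 0, 0]
  ],
  "hand": 0
}}

```text
time: 11.28
tool_pos: [598.1, 56.5, 125.8]
tcp_rot: [2.178, 1.571, 0.908]
contact_force: [-0.4, 1.4, 0.7]
grip_width: 15.6
```

>>> {"op": "send_rows", "data": {
  "moves": [
    [1.37, 0, -3.76, 0],
    [1.37, 0, -3.76, 0],
    [1.37, 0, -3.76, 0],
    [1.37, 0, -3.76, 0],
    [1.37, 0, -3.76, 0],
    [0, 0, 0, 0]
  ]
}}

```text
time: 12.02
tool_pos: [592.4, 75.1, 118.8]
tcp_rot: [-2.741, 1.57, 2.272]
contact_force: [-0.8, 2.6, 0.9]
grip_width: 16.1
```

>>> {"op": "send_rows", "data": {
  "moves": [
    [1.37, 0, -3.76, 0],
    [1.37, 0, -3.76, 0],
    [1.37, 0, -3.76, 0],
    [0, 0, 0, 0]
  ]
}}

```text
time: 12.52
tool_pos: [589.0, 85.8, 114.7]
tcp_rot: [-2.779, 1.57, 2.234]
contact_force: [-0.5, 1.0, 0.9]
grip_width: 15.6
```

>>> {"op": "send_rows", "data": {
  "moves": [
    [1.37, 0, -3.76, 0],
    [1.37, 0, -3.76, 0],
    [0, 0, 0, 0]
  ]
}}

```text
time: 12.9
tool_pos: [586.8, 92.9, 112.0]
tcp_rot: [-2.855, 1.57, 2.158]
contact_force: [0.8, 1.6, 2.3]
grip_width: 16.0
```

>>> {"op": "send_rows", "data": {
  "moves": [
    [1.37, 0, -3.76, 0],
    [1.37, 0, -3.76, 0],
    [0, 0, 0, 0]
  ]
}}

```text
time: 13.28
tool_pos: [584.6, 100.1, 109.2]
tcp_rot: [-2.828, 1.57, 2.185]
contact_force: [-0.0, 2.0, 1.3]
grip_width: 15.9
```

>>> {"op": "send_rows", "data": {
  "moves": [
    [1.37, 0, -3.76, 0],
    [1.37, 0, -3.76, 0],
    [1.37, 0, -3.76, 0],
    [0, 0, 0, 0]
  ]
}}

```text
time: 13.78
tool_pos: [581.2, 111.0, 105.1]
tcp_rot: [-2.81, 1.57, 2.204]
contact_force: [-0.4, 2.2, 2.3]
grip_width: 15.8
```

>>> {"op": "send_rows", "data": {
  "moves": [
    [1.37, 0, -3.76, 0],
    [1.37, 0, -3.76, 0],
    [1.37, 0, -3.76, 0],
    [1.37, 0, -3.76, 0],
    [0, 0, 0, 0]
  ]
}}

```text
time: 14.4
tool_pos: [576.8, 125.3, 99.6]
tcp_rot: [-2.865, 1.57, 2.148]
contact_force: [-0.1, 2.1, 2.4]
grip_width: 15.8
```

>>> {"op": "send_rows", "data": {
  "moves": [
    [1.37, 0, -3.76, 0],
    [1.37, 0, -3.76, 0],
    [1.37, 0, -3.76, 0],
    [1.37, 0, -3.76, 0],
    [1.37, 0, -3.76, 0],
    [0, 0, 0, 0]
  ]
}}

```text
time: 15.15
tool_pos: [571.2, 143.3, 92.7]
tcp_rot: [-2.896, 1.57, 2.118]
contact_force: [-0.2, 1.8, 2.3]
grip_width: 15.8
```

>>> {"op": "send_rows", "data": {
  "moves": [
    [1.37, 0, -3.76, 0],
    [1.37, 0, -3.76, 0],
    [1.37, 0, -3.76, 0],
    [0, 0, 0, 0]
  ]
}}

```text
time: 15.65
tool_pos: [568.0, 153.8, 88.7]
tcp_rot: [2.958, 1.571, 1.687]
contact_force: [0.0, 1.5, 3.9]
grip_width: 15.8
```

Now in finer steps until the stop is felt.

>>> {"op": "send_rows", "data": {
  "moves": [
    [0.68, 0, -1.88, 0],
    [0.68, 0, -1.88, 0],
    [0.68, 0, -1.88, 0],
    [0, 0, 0, 0]
  ]
}}

```text
time: 16.15
tool_pos: [566.5, 158.9, 86.8]
tcp_rot: [0.86, 1.571, -0.41]
contact_force: [0.2, 0.7, 4.6]
grip_width: 15.6
```

>>> {"op": "send_rows", "data": {
  "moves": [
    [0.68, 0, -1.88, 0],
    [0.68, 0, -1.88, 0],
    [0, 0, 0, 0]
  ]
}}

```text
time: 16.52
tool_pos: [566.4, 159.5, 86.8]
tcp_rot: [0.16, 1.566, -1.11]
contact_force: [-0.5, -11.2, 12.8]
grip_width: 15.6
```

>>> {"op": "send_rows", "data": {
  "moves": [
    [0.68, 0, -1.88, 0],
    [0, 0, 0, 0]
  ]
}}

```text
time: 16.77
tool_pos: [566.3, 159.9, 86.9]
tcp_rot: [0.176, 1.563, -1.094]
contact_force: [-1.3, -17.8, 17.6]
grip_width: 15.7
```

>>> {"op": "send_rows", "data": {
  "moves": [
    [-1.4, 0, 2.5, 0],
    [0, 0, 0, 0]
  ]
}}

```text
time: 17.02
tool_pos: [566.3, 159.6, 86.8]
tcp_rot: [0.17, 1.567, -1.101]
contact_force: [0.9, -7.5, 9.2]
grip_width: 15.8
```

>>> {"op": "send_rows", "data": {
  "moves": [
    [0, 0, 0, 0],
    [0, 0, 0, 0],
    [0, 0, 0, 0]
  ],
  "hand": 0.3
}}

```text
time: 17.4
tool_pos: [565.0, 162.1, 85.6]
tcp_rot: [-1.809, 1.57, -3.079]
contact_force: [-0.2, -0.2, 0.2]
grip_width: 27.4
```

>>> {"op": "send_rows", "data": {
  "moves": [
    [-20, 0, 0, 0],
    [-40, 0, 0, 0],
    [-50, 0, 0, 0],
    [-25, 0, 0, 0],
    [0, 0, 0, 0]
  ],
  "hand": 0.5
}}

```text
time: 18.02
tool_pos: [566.3, 162.3, 222.9]
tcp_rot: [1.429, 1.567, 0.159]
contact_force: [0.3, 0.5, -1.0]
grip_width: 45.9
```

```bash
python3 go.py 441 -175 220 94.4
```

```text
t 18.025 pos [566.3 162.3 222.9] head 17.24 turn -77.2 shift from here [   2.2 -326.7 -150.8] F [ 0.3  0.5 -1. ] w 45.9 q [ 0.15  0.46  1.35  0.    1.33 -0.15]
```

>>> {"op": "send_rows", "data": {
  "moves": [
    [0, 0, 0, -9.65],
    [0, 0, 0, -9.65],
    [0, 0, 0, -9.65],
    [0, 0, 0, -9.65],
    [0, 0, 0, -9.65],
    [0, 0, 0, -9.65],
    [0, 0, 0, -9.65],
    [0, 0, 0, -9.65]
  ]
}}

```text
time: 19.02
tool_pos: [564.6, 161.8, 218.8]
tcp_rot: [-3.066, 1.567, -2.983]
contact_force: [-0.3, -0.9, 0.2]
grip_width: 45.9
```

>>> {"op": "send_rows", "data": {
  "moves": [
    [0, -46.7, -21.5, 0],
    [0, -46.7, -21.5, 0],
    [0, -46.7, -21.5, 0],
    [0, -46.7, -21.5, 0],
    [0, -46.7, -21.5, 0],
    [0, -46.7, -21.5, 0],
    [0, -46.5, -21.8, 0],
    [0, 0, 0, 0]
  ]
}}

```text
time: 20.02
tool_pos: [438.6, -177.7, 219.4]
tcp_rot: [2.722, 1.568, 2.795]
contact_force: [0.8, 1.7, -0.2]
grip_width: 46.1
```

```bash
python3 go.py 441 -175 14 94.4; python3 -c "
from h import *
a=shot('scene','s5');b=shot('top','t5')
def g(c,x,y,w,h,k):
    o=cv2.resize(c['image'][y:y+h,x:x+w,::-1],None,fx=k,fy=k,interpolation=2)
    for i in range(x//10*10+10,x+w,10): cv2.line(o,(int((i-x+.5)*k),0),(int((i-x+.5)*k),8),(0,0,255),1)
    for i in range(y//10*10+10,y+h,10): cv2.line(o,(0,int((i-y+.5)*k)),(8,int((i-y+.5)*k)),(0,0,255),1)
    return o
A=g(a,260,140,65,50,9)[:450,:];B=g(b,130,165,100,90,5)[:450]
o=np.zeros((450,585+215,3),'uint8')
A=g(a,262,145,56,55,7);B=g(b,133,170,94,90,4.2)
o=np.zeros((390,800,3),'uint8');o[:385,:392]=A[:385,:392];o[:378,395:395+B.shape[1]]=B[:378]
cv2.imwrite('pics/z8.png',o)"
```

```text
t 20.025 pos [ 438.6 -177.7  219.4] head 94.14 turn -0.3 shift from here [205.4   2.2   3.1] F [ 0.8  1.7 -0.2] w 46.1 q [-0.55  0.26  1.67 -0.    1.22 -2.19]
```

View pics/z8.png

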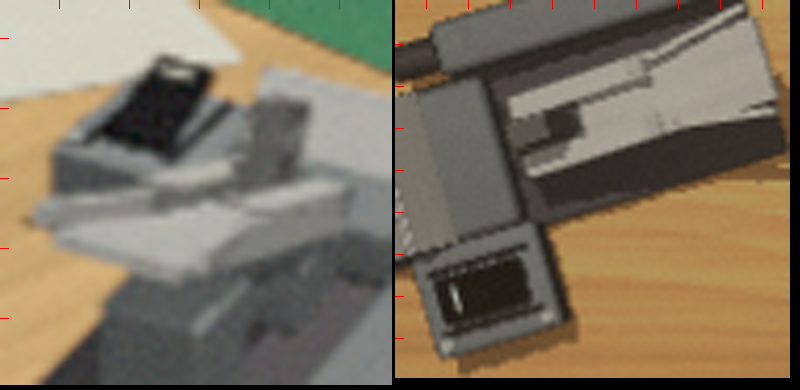

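Run:
```python
from h import *
np.set_printoptions(precision=1,suppress=True)
T,S=load('t5'),load('s5')
R=Rn.from_euler('ZY',[107.2,20],degrees=True).as_matrix(); print(R.round(2))
for O in [(561.2,175.8,56),(561.2,175.8,57.5)]:
  W=lambda p:np.array(O)+np.array(p)@R.T
  P=W([(-11,8,46),(-11,-8,46),(-39,-8,46),(-39,8,46),(0,25.5,13),(0,-25.5,13)])
  print('T',proj(T,P).tolist());print('S',proj(S,P).tolist())
g=cv2.cvtColor(T['image'],cv2.COLOR_RGB2GRAY)[190:214,156:182]; print(g)
g=cv2.cvtColor(S['image'],cv2.COLOR_RGB2GRAY)[154:176,292:312]; print(g)
print([plane(T,(x,y),60) for x,y in [(140.5,241)]])
```

```text
[[-0.3 -1.  -0.1]
 [ 0.9 -0.3  0.3]
 [-0.3  0.   0.9]]
T [[160.11962703578132, 205.61522848769866], [158.36521214101379, 199.6548739708024], [167.57389918612165, 196.4700978186376], [169.35013912090426, 202.47313188064803], [164.67070468606437, 212.2336075551526], [159.22432196800298, 193.76087815294338]]
S [[301.50296040833643, 157.99060450622645], [306.59649132302246, 159.2867825346159], [303.12975669038366, 159.98868999886272], [297.9400654714289, 158.6590833136132], [295.16524273037453, 167.2102370392757], [311.1283994252645, 171.47548600449426]]
T [[160.0160812880813, 205.59859846726107], [158.259627462526, 199.63092992939067], [167.4788529350554, 196.44203602352295], [169.25718698693777, 202.45249237369293], [164.57534858650155, 212.22535861093803], [159.12279596329967, 193.73058553644262]]
S [[301.53767864833253, 157.52858609646879], [306.63507145688163, 158.82294642521765], [303.16670555155264, 159.51467910576284], [297.9730019548626, 158.18697496347713], [295.1949261851278, 166.76463795455203], [311.1700506068052, 171.02458527602445]]
[[ 69  71  70  71  71  73  72  71  74  7
[... 3771 characters left out ...]
3 176 161 114  96  91  89  92  94  85  69  76 105 131 140 138 144 154
  161 169]
 [177 176 158 115  87  87  88  90  97  88  72  80  94 112 123 131 132 128
  130 136]
 [153 144 125 109  93  90  89  95  89  83  79  88 111 123 137 151 145 139
  134 132]
 [109 101  93  93  86  88  96 101 107 115 125 135 152 170 176 178 174 163
  155 133]
 [ 89  96 115 118 108 119 130 142 155 168 181 179 178 178 175 173 164 153
  139 110]
 [123 112 123 137 141 161 176 176 178 178 177 173 168 159 150 139 130 125
  114 103]
 [167 156 150 141 151 159 163 164 165 163 153 143 130 126 132 131 125 125
  117 111]
 [179 178 176 175 166 145 134 135 131 131 129 127 120 117 126 126 122 124
  114 109]]
[array([459.5, 237.1])]
```

>>> {"op": "send_rows", "data": {
  "moves": [
    [0, 2.2, 3.1, 0],
    [50, 0, 0, 0],
    [50, 0, 0, 0],
    [50, 0, 0, 0],
    [25, 0, 0, 0],
    [15, 0, 0, 0],
    [15, 0, 0, 0],
    [0, 0, 0, 0]
  ]
}}

```text
time: 21.12
tool_pos: [443.1, -171.4, 15.2]
tcp_rot: [2.499, 1.568, 2.578]
contact_force: [-0.2, 0.1, 0.6]
grip_width: 46.1
```

>>> {"op": "send_rows", "data": {
  "moves": [
    [0, 0, 0, 0],
    [0, 0, 0, 0],
    [0, 0, 0, 0],
    [0, 0, 0, 0]
  ],
  "hand": 0
}}

```text
time: 21.62
tool_pos: [443.4, -173.2, 16.5]
tcp_rot: [-0.592, 1.57, -0.515]
contact_force: [0.3, 0.0, 3.6]
grip_width: 15.5
```

>>> {"op": "send_rows", "data": {
  "moves": [
    [-5, 0, 0, 0],
    [-25, 0, 0, 0],
    [-50, 0, 0, 0],
    [-50, 0, 0, 0],
    [-50, 0, 0, 0],
    [0, 0, 0, 0]
  ]
}}

```text
time: 22.38
tool_pos: [445.0, -174.1, 200.1]
tcp_rot: [-0.621, 1.562, -0.544]
contact_force: [-0.2, -1.1, -1.0]
grip_width: 16.2
```

```bash
python3 go.py 601.3 46.6 170 17.2
```

```text
t 22.375 pos [ 445.  -174.1  200.1] head 94.42 turn 77.2 shift from here [  30.3  214.5 -164.8] F [-0.2 -1.1 -1. ] w 16.2 q [-0.53  0.28  1.7  -0.    1.16 -2.18]
```

>>> {"op": "send_rows", "data": {
  "moves": [
    [0, 0, 0, 9.65],
    [0, 0, 0, 9.65],
    [0, 0, 0, 9.65],
    [0, 0, 0, 9.65],
    [0, 0, 0, 9.65],
    [0, 0, 0, 9.65],
    [0, 0, 0, 9.65],
    [0, 0, 0, 9.65]
  ]
}}

```text
time: 23.38
tool_pos: [442.5, -172.7, 194.9]
tcp_rot: [-2.373, 1.568, 2.634]
contact_force: [-0.5, -0.0, 0.3]
grip_width: 16.0
```

>>> {"op": "send_rows", "data": {
  "moves": [
    [0, 43, -33, 0],
    [0, 43, -33, 0],
    [0, 43, -33, 0],
    [0, 43, -33, 0],
    [0, 42, -33, 0],
    [20, 0, 0, 0],
    [9, 0, 0, 0],
    [0, 0, 0, 0]
  ]
}}

```text
time: 24.38
tool_pos: [597.8, 47.4, 165.9]
tcp_rot: [-1.858, 1.568, -3.129]
contact_force: [0.5, -0.1, -0.6]
grip_width: 15.9
```

```bash
python3 go.py 601.3 46.6 132 17.2
```

```text
t 24.375 pos [597.8  47.4 165.9] head 17.18 turn -0.0 shift from here [33.9  3.2  1.8] F [ 0.5 -0.1 -0.6] w 15.9 q [-0.05  0.53  1.4  -0.    1.22 -0.35]
```

>>> {"op": "send_rows", "data": {
  "moves": [
    [0, 3.2, 3.5, 0],
    [20, 0, 0, 0],
    [12, 0, 0, 0],
    [2, 0, 0, 0],
    [1, 0, 0, 0],
    [0, 0, 0, 0]
  ]
}}

```text
time: 25.12
tool_pos: [603.2, 45.5, 132.7]
tcp_rot: [1.141, 1.57, -0.129]
contact_force: [-0.8, -0.3, -0.7]
grip_width: 15.8
```

>>> {"op": "send_rows", "data": {
  "moves": [
    [1, 0, 0, 0],
    [0, 0, 0, 0],
    [1, 0, 0, 0],
    [0, 0, 0, 0]
  ]
}}

```text
time: 25.62
tool_pos: [602.8, 45.5, 130.0]
tcp_rot: [-1.626, 1.571, -2.896]
contact_force: [-0.4, -0.9, -0.3]
grip_width: 16.2
```

>>> {"op": "send_rows", "data": {
  "moves": [
    [1, 0, 0, 0],
    [0, 0, 0, 0]
  ]
}}

```text
time: 25.88
tool_pos: [602.8, 45.5, 129.0]
tcp_rot: [-1.489, 1.571, -2.759]
contact_force: [0.2, -0.5, -0.6]
grip_width: 15.7
```

>>> {"op": "send_rows", "data": {
  "moves": [
    [1, 0, 0, 0],
    [0, 0, 0, 0]
  ]
}}

```text
time: 26.12
tool_pos: [602.8, 45.5, 128.0]
tcp_rot: [-1.395, 1.571, -2.665]
contact_force: [0.6, -0.4, -1.1]
grip_width: 15.9
```

>>> {"op": "send_rows", "data": {
  "moves": [
    [1, 0, 0, 0],
    [0, 0, 0, 0]
  ]
}}

```text
time: 26.38
tool_pos: [602.9, 45.5, 127.1]
tcp_rot: [-0.177, 1.571, -1.447]
contact_force: [0.2, 0.6, -0.8]
grip_width: 15.9
```

>>> {"op": "send_rows", "data": {
  "moves": [
    [1, 0, 0, 0],
    [0, 0, 0, 0]
  ]
}}

```text
time: 26.62
tool_pos: [603.0, 45.5, 126.8]
tcp_rot: [0.998, 1.57, -0.272]
contact_force: [-1.2, -0.5, 4.9]
grip_width: 15.6
```

>>> {"op": "send_rows", "data": {
  "moves": [
    [0, 0, 0, 0],
    [0, 0, 0, 0],
    [0, 0, 0, 0],
    [0, 0, 0, 0]
  ],
  "hand": 0.23
}}

```text
time: 27.12
tool_pos: [602.8, 45.5, 125.9]
tcp_rot: [-1.508, 1.571, -2.779]
contact_force: [-0.6, -0.5, -0.2]
grip_width: 20.9
```

>>> {"op": "send_rows", "data": {
  "moves": [
    [0, 0, -5, 0],
    [0.5, 0, -5, 0],
    [0, 0, -2.8, 0],
    [0, 0, 0, 0]
  ]
}}

```text
time: 27.62
tool_pos: [599.0, 58.1, 125.7]
tcp_rot: [-0.013, 1.571, -1.282]
contact_force: [-0.0, -0.1, 1.1]
grip_width: 20.9
```

>>> {"op": "send_rows", "data": {
  "moves": [
    [0, 0, 0, 0],
    [0, 0, 0, 0],
    [0, 0, 0, 0],
    [0, 0, 0, 0]
  ],
  "hand": 0
}}

```text
time: 28.12
tool_pos: [599.2, 57.7, 125.7]
tcp_rot: [1.023, 1.571, -0.247]
contact_force: [-0.4, 0.2, 0.2]
grip_width: 15.9
```

>>> {"op": "send_rows", "data": {
  "moves": [
    [1.37, -0.5, -3.76, 0],
    [1.37, -0.5, -3.76, 0],
    [1.37, -0.4, -3.76, 0],
    [1.37, 0, -3.76, 0],
    [1.37, 0, -3.76, 0],
    [0, 0, 0, 0]
  ]
}}

```text
time: 28.88
tool_pos: [592.0, 75.8, 118.6]
tcp_rot: [-2.423, 1.57, 2.59]
contact_force: [-0.0, 0.9, 1.0]
grip_width: 16.0
```

>>> {"op": "send_rows", "data": {
  "moves": [
    [1.37, 0, -3.76, 0],
    [1.37, 0, -3.76, 0],
    [1.37, 0, -3.76, 0],
    [0, 0, 0, 0]
  ]
}}

```text
time: 29.38
tool_pos: [588.6, 86.5, 114.5]
tcp_rot: [-2.46, 1.57, 2.553]
contact_force: [-0.1, 0.7, 0.3]
grip_width: 15.6
```

>>> {"op": "send_rows", "data": {
  "moves": [
    [1.37, 0, -3.76, 0],
    [1.37, 0, -3.76, 0],
    [0, 0, 0, 0]
  ]
}}

```text
time: 29.75
tool_pos: [586.4, 93.7, 111.8]
tcp_rot: [-2.563, 1.57, 2.45]
contact_force: [-0.1, 1.9, 1.0]
grip_width: 15.7
```

>>> {"op": "send_rows", "data": {
  "moves": [
    [1.37, 0, -3.76, 0],
    [1.37, 0, -3.76, 0],
    [0, 0, 0, 0]
  ]
}}

```text
time: 30.12
tool_pos: [584.2, 100.9, 109.0]
tcp_rot: [-2.586, 1.57, 2.427]
contact_force: [0.4, 2.2, 0.3]
grip_width: 15.6
```

>>> {"op": "send_rows", "data": {
  "moves": [
    [1.37, 0, -3.76, 0],
    [1.37, 0, -3.76, 0],
    [1.37, 0, -3.76, 0],
    [0, 0, 0, 0]
  ]
}}

```text
time: 30.62
tool_pos: [580.8, 111.8, 104.9]
tcp_rot: [-2.694, 1.57, 2.319]
contact_force: [0.5, 1.1, 1.2]
grip_width: 16.2
```

>>> {"op": "send_rows", "data": {
  "moves": [
    [0.68, 0, -1.88, 0],
    [0.68, 0, -1.88, 0],
    [0.68, 0, -1.88, 0],
    [0, 0, 0, 0]
  ]
}}

```text
time: 31.12
tool_pos: [579.3, 116.8, 103.0]
tcp_rot: [2.806, 1.571, 1.536]
contact_force: [-0.4, 1.2, 1.4]
grip_width: 16.0
```

>>> {"op": "send_rows", "data": {
  "moves": [
    [0.68, 0, -1.88, 0],
    [0.68, 0, -1.88, 0],
    [0.68, 0, -1.88, 0],
    [0, 0, 0, 0]
  ]
}}

```text
time: 31.62
tool_pos: [577.8, 121.7, 101.1]
tcp_rot: [0.083, 1.57, -1.187]
contact_force: [-0.1, -1.5, 3.3]
grip_width: 15.7
```

>>> {"op": "send_rows", "data": {
  "moves": [
    [0.68, 0, -1.88, 0],
    [0.68, 0, -1.88, 0],
    [0, 0, 0, 0]
  ]
}}

```text
time: 32.0
tool_pos: [577.8, 122.5, 101.3]
tcp_rot: [0.241, 1.565, -1.029]
contact_force: [-0.5, -12.9, 12.2]
grip_width: 15.9
```

>>> {"op": "send_rows", "data": {
  "moves": [
    [0.68, 0, -1.88, 0],
    [0.34, 0, -0.94, 0],
    [0, 0, 0, 0]
  ]
}}

```text
time: 32.38
tool_pos: [577.5, 124.2, 101.5]
tcp_rot: [0.328, 1.563, -0.942]
contact_force: [-2.3, -16.6, 19.1]
grip_width: 15.9
```

>>> {"op": "send_rows", "data": {
  "moves": [
    [-1.4, 0, 2.8, 0],
    [0, 0, 0, 0]
  ]
}}

```text
time: 32.62
tool_pos: [577.5, 123.7, 101.4]
tcp_rot: [0.504, 1.567, -0.767]
contact_force: [-0.9, -8.2, 10.5]
grip_width: 15.4
```

>>> {"op": "send_rows", "data": {
  "moves": [
    [0, 0, 0, 0],
    [0, 0, 0, 0],
    [0, 0, 0, 0]
  ],
  "hand": 0.3
}}

```text
time: 33.0
tool_pos: [576.2, 125.9, 99.5]
tcp_rot: [-1.991, 1.57, 3.022]
contact_force: [-0.0, 0.3, -0.2]
grip_width: 27.3
```

>>> {"op": "send_rows", "data": {
  "moves": [
    [-20, 0, 0, 0],
    [-40, 0, 0, 0],
    [-50, 0, 0, 0],
    [0, -30, 50, 0],
    [0, -30, 50, 0],
    [0, -30, 50, 0],
    [0, -30, 50, 0],
    [0, 0, 0, 0]
  ],
  "hand": 0
}}

```text
time: 34.0
tool_pos: [520.3, -104.2, 209.8]
tcp_rot: [-1.11, 1.57, -2.385]
contact_force: [0.0, 0.9, -0.1]
grip_width: 0.6
```

```bash
python3 - <<'E'
from h import *
np.set_printoptions(precision=1,suppress=True)
a=shot('scene','s6');b=shot('top','t6')
def g(c,x,y,w,h,k):
    o=cv2.resize(c['image'][y:y+h,x:x+w,::-1],None,fx=k,fy=k,interpolation=2)
    for i in range(x//5*5+5,x+w,5): cv2.line(o,(int((i-x+.5)*k),0),(int((i-x+.5)*k),8 if i%10 else 16),(0,0,255),1)
    for i in range(y//5*5+5,y+h,5): cv2.line(o,(0,int((i-y+.5)*k)),(8 if i%10 else 16,int((i-y+.5)*k)),(0,0,255),1)
    return o
A=g(a,266,145,49,50,8);B=g(b,133,183,60,75,6.5)
o=np.zeros((490,800,3),'uint8');o[:400,:392]=A[:400,:392];o[:487,400:790]=B[:487,:390]
cv2.imwrite('pics/z9.png',o)
R=Rn.from_euler('ZY',[107.2,20],degrees=True).as_matrix();O=np.array([561.2,175.8,56.5])
for f in(0,-40):
  P=O+np.array([(f-11,8,46),(f-11,-8,46),(f-39,-8,46),(f-39,8,46)])@R.T
  print(f,'T',proj(b,P).round(1).tolist(),'S',proj(a,P).round(1).tolist())
E
python3 go.py 460 213 120 17.2
```

```text
0 T [[160.1, 205.6], [158.3, 199.6], [167.5, 196.5], [169.3, 202.5]] S [[301.5, 157.8], [306.6, 159.1], [303.1, 159.8], [298.0, 158.5]]
-40 T [[173.3, 201.1], [171.5, 195.1], [181.0, 191.8], [182.8, 197.9]] S [[296.4, 158.8], [301.6, 160.1], [297.9, 160.9], [292.6, 159.5]]
t 34.1 pos [ 521.1 -101.   209.9] head 17.14 turn -0.1 shift from here [  90.1   34.5 -317.9] F [-0.6  0.5  0. ] w 0.6 q [-0.34  0.37  1.54  0.    1.24 -0.64]
```

View pics/z9.png

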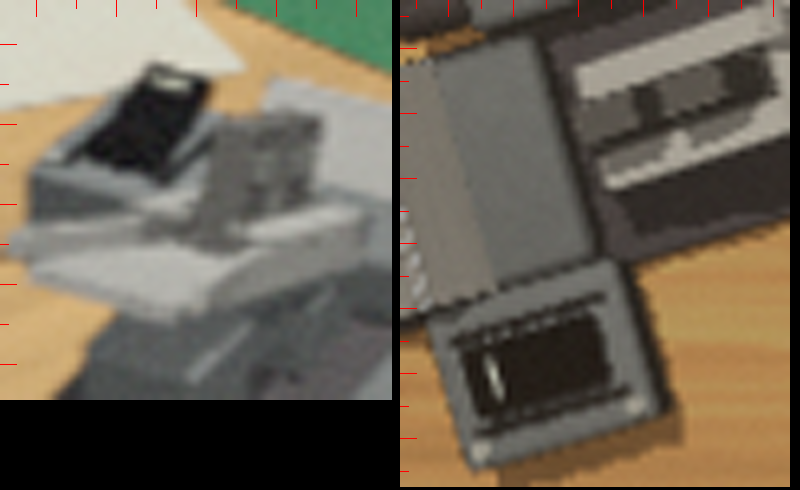

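```bash
python3 -c "
from h import *
b=load('t6');p=plane(b,(153.6,239.1),55);print(p)
d=np.array([-.296,.955]);l=np.array([460.6,218.5]);print((l-p)@d,(l-p)@[.955,.296],p+19*d)"
```

```text
[464.37791944 203.33797614]
15.597996944461837 0.8800460007880866 [458.75391944 221.48297614]
```

>>> {"op": "send_rows", "data": {
  "moves": [
    [0, 5.8, -53.9, 0],
    [0, 5.8, -53.9, 0],
    [0, 5.8, -53.9, 0],
    [0, 5.8, -53.9, 0],
    [0, 5.8, -53.9, 0],
    [0, 5.8, -53.9, 0],
    [0, 0, 0, 0],
    [0, 0, 0, 0]
  ]
}}

```text
time: 35.1
tool_pos: [458.1, 219.2, 209.8]
tcp_rot: [-0.995, 1.57, -2.263]
contact_force: [-0.4, 0.8, -0.5]
grip_width: 0.8
```

```bash
python3 go.py 460 219 80 17.2
```

```text
t 35.1 pos [458.1 219.2 209.8] head 17.38 turn 0.2 shift from here [129.8   1.8   0.7] F [-0.4  0.8 -0.5] w 0.8 q [ 0.3   0.33  1.6  -0.    1.22 -0.01]
```

>>> {"op": "send_rows", "data": {
  "moves": [
    [50, 1.8, 0.7, 0],
    [50, 0, 0, 0],
    [20, 0, 0, 0],
    [10, 0, 0, 0],
    [0, 0, 0, 0]
  ]
}}

```text
time: 35.72
tool_pos: [460.8, 217.5, 80.0]
tcp_rot: [-1.22, 1.57, -2.491]
contact_force: [0.3, -0.1, 0.8]
grip_width: 0.3
```

>>> {"op": "send_rows", "data": {
  "moves": [
    [3, 0, 0, 0],
    [3, 0, 0, 0],
    [3, 0, 0, 0],
    [0, 0, 0, 0]
  ]
}}

```text
time: 36.22
tool_pos: [460.5, 218.1, 70.9]
tcp_rot: [-1.229, 1.571, -2.499]
contact_force: [-0.0, -0.3, 0.1]
grip_width: 0.5
```

>>> {"op": "send_rows", "data": {
  "moves": [
    [2, 0, 0, 0],
    [2, 0, 0, 0],
    [0, 0, 0, 0]
  ]
}}

```text
time: 36.6
tool_pos: [460.6, 218.1, 66.8]
tcp_rot: [-1.266, 1.571, -2.536]
contact_force: [0.4, 0.5, -0.0]
grip_width: 0.5
```

>>> {"op": "send_rows", "data": {
  "moves": [
    [2, 0, 0, 0],
    [2, 0, 0, 0],
    [0, 0, 0, 0]
  ]
}}

```text
time: 36.98
tool_pos: [460.8, 218.2, 63.0]
tcp_rot: [1.48, 1.57, 0.21]
contact_force: [-1.1, 1.0, 2.2]
grip_width: 0.6
```

>>> {"op": "send_rows", "data": {
  "moves": [
    [2, 0, 0, 0],
    [2, 0, 0, 0],
    [0, 0, 0, 0]
  ]
}}

```text
time: 37.35
tool_pos: [460.3, 217.8, 58.6]
tcp_rot: [-1.263, 1.57, -2.533]
contact_force: [-0.2, 1.1, 0.0]
grip_width: 0.6
```

>>> {"op": "send_rows", "data": {
  "moves": [
    [2, 0, 0, 0],
    [0, 0, 0, 0]
  ]
}}

```text
time: 37.6
tool_pos: [460.6, 217.9, 57.5]
tcp_rot: [0.002, 1.57, -1.269]
contact_force: [-1.8, -1.8, 7.6]
grip_width: 0.5
```

>>> {"op": "send_rows", "data": {
  "moves": [
    [2, 0, 0, 0],
    [0, 0, 0, 0]
  ]
}}

```text
time: 37.85
tool_pos: [460.7, 217.9, 57.0]
tcp_rot: [0.988, 1.57, -0.282]
contact_force: [-5.6, -2.5, 20.9]
grip_width: 0.3
```

>>> {"op": "send_rows", "data": {
  "moves": [
    [-8, 0, 0, 0],
    [-40, 0, 0, 0],
    [-50, 0, 0, 0],
    [-40, 0, 0, 0],
    [0, 0, 50, 0],
    [0, 0, 50, 0],
    [0, 0, 50, 0],
    [0, 0, 50, 0]
  ]
}}

```text
time: 38.85
tool_pos: [520.1, 25.4, 192.9]
tcp_rot: [-0.949, 1.571, -2.219]
contact_force: [0.5, 0.3, 0.1]
grip_width: 0.4
```

>>> {"op": "send_rows", "data": {
  "moves": [
    [0, 0, 50, 0],
    [0, 0, 50, 0],
    [0, 0, 0, 0]
  ]
}}

```text
time: 39.22
tool_pos: [549.9, -71.7, 192.5]
tcp_rot: [-0.547, 1.57, -1.822]
contact_force: [0.4, 0.1, 0.2]
grip_width: 0.8
```

Run:
```python
from h import *
a=shot('scene','s7');b=shot('top','t7')
A=cv2.resize(a['image'][145:195,266:315,::-1],None,fx=8,fy=8,interpolation=2);B=cv2.resize(b['image'][183:258,133:193,::-1],None,fx=6.5,fy=6.5,interpolation=2)
C=cv2.resize(a['image'][180:340,80:360,::-1],(392,224))
o=np.zeros((600,800,3),'uint8');o[:375,:392]=A[:375,:392];o[376:,:392]=C;o[:487,400:790]=B[:487,:390]
cv2.imwrite('pics/z10.png',o)
```

```text
(no output)
```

View pics/z10.png

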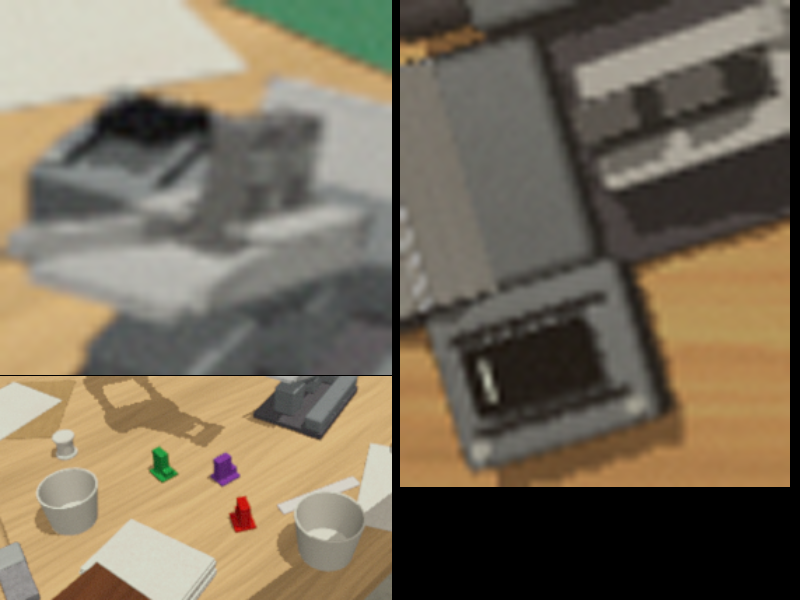

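The rocker has flipped: its near, uphill end is now up and the white line has dropped out of the scene view. Both cartridges are unmoved, and the tub and look-alikes are upright.

```bash
python3 -c "
from plant import *
print(close_job())"
```

```text
the job is handed in; nothing more can be done
None
```

I loaded both cartridges into the feed rail with their noses downhill, then flipped the rocker on. I handed the job in at about 39 s of the 72 s allowed.

- **Cartridges:** I laid each one in the open trough, regripped it at the rail's tilt and slid it down until it met firm resistance. The first stopped against the rail's stop and the second against the first, each at about 17 N along the rail. The top view after each push put the block tops within about 0.5 px (1–2 mm) of where they should be when home. The second's gripper position agreed with a 40 mm spacing to about 1–2 mm.
- **Rocker:** the push force rose to about 2 N, dropped to zero as it snapped over, then bottomed out. The last picture shows the white-lined end down and the other end up.
- **Rest of the scene:** the last picture shows the tubs and the coloured look-alikes standing upright. The gripper was clear of everything when I handed in.
- **Disagreements:** the first cartridge stopped about 5 mm short of my first dead-reckoned estimate, which was within that estimate's uncertainty. The picture check then agreed it was home. The rocker's white line came out at 15.6 mm from the paddle centre. I had assumed about 24 mm, so I pushed on the line itself.

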